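Start the copper polishing bench

ROBOT

A 6-joint arm with a two-finger parallel gripper is mounted at the origin on the work surface. World frame = base frame: x ahead of the robot, y to its left, z up, the work surface at z = 0. Lengths are in m, angles in rad, forces in N, time in s.
With the tool pointing down it reaches from about 0.35 to 0.85 m from the base axis. Payload 8.1 kg.
Tool frame: the origin (TCP) lies midway between the tips of the shut fingers; the grasp point (between the pads) lies robot.grip_depth behind it (robot.grip_depth is the distance from the TCP to the grasp point, in m); z points along the fingers, y is the line along which they close (so a half turn about z gives the same grasp; the last joint's range is limited). The gripper opens to 93 mm and grips with 3 to 60 N. Pads are 15 mm wide; open, the fingers measure 128 mm over their backs; the gripper's body (75 mm by 188 mm) begins 65 mm behind the grasp point.
Start: joints at [-1.366, 0.13, 1.488, -0, 1.523, -0.085], TCP at [0.171, -0.575, 0.219] pointing down, gripper open.
Joint ranges: [-2.96, 2.96], [-0.89, 2.26], [0.02, 2.5], [-1.34, 4.48], [0, 2.73], [-2.66, 2.66]. Speed limits (rad/s): [2.39, 2.39, 2.79, 3.14, 3.14, 3.14].

INTERFACE

Orientations are given as a rotation vector (axis times angle).
In Python, from plant import robot gives the robot as it stands.
- The arm moves only by the tool carry_out, never from a script. Its argument "rows" is a list of rows, each a list of 6 numbers: the shift along the tool's x, y, z in m, then the turn, a rotation vector about the tool's x, y, z in degrees. A call has 1 to 12 rows; each row is the pose to reach, as a shift and turn from the pose commanded when the call began, along the tool's axes at that moment; what a row does not reach only later rows make up. A row lasts 1/8 s, in which the tool goes at most 62.5 mm and 10.7 degrees, less where a joint would pass 70% of its speed; a pose out of reach is approached as far as the arm can. A call with a gripper value outside its range is refused whole. "jaw" is the closure in counts, from 0 (fully open) to 255 (shut), set as the call begins (left out, the last holds). The fingers move at their own pace and stop on an object; "force" is the grip in N (left out, the last holds). Time passes only in rows, so rows that repeat a pose let the fingers close. It gives the time, the measured TCP pose, the force, the opening and the grip force at its end, in the units of the state.
- robot.read_state(): the state, without advancing time (a new reading comes with each control period).
- robot.read_camera(name): name is "side" or "top" or "wrist"; returns the picture (400x640x3 uint8, red, green, blue); there is no depth.
- robot.camera_model(name): a dict with "fx", "fy", "cx", "cy" (pixels), "R" (3x3) and "t" (3): a world point X has camera coordinates R X + t; the wrist camera has in their place "mount" (4x4, takes a point from camera to tool coordinates, whose origin is the TCP and whose axes are the flange's). Camera axes: x right, y down, z forward; pixel columns grow to the right and rows downward; lengths in m; the calibration is good to about 2 mm. A picture is of the moment at which its call begins: read the wrist's pose just before it. camera_model takes no time and is no camera call.
- robot.close_job(): hands the job in; it is judged then, once.
Trained networks look in the newest picture that a camera, given by its name, has taken for a name from the list of things; names that differ only in an ending like _2 or _b are one class to them, and where a whole thing is asked for, a point or a joint stands for the part that bears it (a point fixed in the world has none). Each returns a list of dicts, best first, with "conf" (0 to 1); they miss things now and then, are a little off and sometimes report something else, mostly with a low value. They report only what shows in the picture. A call takes as long as a camera call. They do not tell look-alikes from the thing itself.
- robot.outline_of(camera, target): "pixels" (400x640 bool, what is visible of it) and "pixel" ([column, row] in pixels, amid what is visible of it).
The state is a dict: "t": time; "q": joint angles; "dq": joint speeds; "joint_torque": joint torques, N m; "tool_pos": TCP position; "orientation": TCP orientation; "force": force on the tool from outside, world axes, zero at the start; "wrist_torque": the same for the moment, N m; "opening": finger opening in m; "gripper_force": force on a finger pad.
Only numpy, scipy, OpenCV 4.12 (cv2) and the standard library are available. Lean on these libraries where they do the work, as an engineer would, in place of code of your own. Each camera call takes 0.05 s, during which the arm holds its last target. There are 200 camera calls.

TASK

Start up the polishing bench on low speed. Press the raised end of the orange rocker on top of the blue dust extractor right down to its stop (on), then the raised end of the white speed rocker on the polisher's grey control box right down to its stop (low), and only then press the green start button right in and let it spring back. Do not press the red stop button, and leave the loose things around the controls where they are: nothing is to be picked up.

Things in the scene. Friction and masses are not known exactly. Their poses are not given: they have to be found in the camera images.
- extractor: bench dust extractor: fixed blue cabinet 280 (x) x 220 (y) x 210 mm high, round grille in front, standing on the left or the right of the bench. Origin: centre of its underside; x axis to its back (away from the robot at yaw 0), z up. Its rocker's pivot is 85 mm in front of the centre of the flat top (local x = -0.085, y = 0); the copper cup stands on the top behind the rocker.
- extractor_rocker (a joint): orange rocker on the extractor's top: V-shaped paddle 50 mm long (along the extractor's x), 26 mm wide, in a black frame 64 x 38 x 4 mm high. Angle in rad: 0 = off (far end, towards the extractor's back, raised), 0.35 = on (far end down). It tips stiffly about its middle at 3 to 5 N on its end, the same all the way, and stays where it is left, so push it down to its stop.
- extractor_rocker_end (a point): point on the orange rocker's upper face, far half, 19 mm from the pivot (the place to press; the paddle ends 6 mm farther). Off: 13.5 mm above the cabinet's top (that half slopes up 0.35 rad, its end 15.6 mm up). On: 7 mm above the top, that half level.
- control_box: the polisher's fixed grey control box on the bench in front of the polishing motor, 100 (x) x 200 (y) x 60 mm high, level top. Origin: centre of its underside; x axis away from the robot at yaw 0, y to the left. On its top at local x = 0: white speed rocker (pivot at y = 0.065), green start button (y = 0), red mushroom stop button (y = -0.065).
- speed_rocker (a joint): white rocker on the control box, same make and size as the orange one, running along the box's x. Angle in rad: 0 = high speed (near end, towards the robot, raised), 0.35 = low speed (near end pressed down). Same stiffness; it too stays where it is left.
- speed_rocker_end (a point): point on the upper face of the white rocker's near half, 19 mm from the pivot (the place to press). High: 13.5 mm above the box's top, sloping up to the end; low: 7 mm above it, that half level.
- start_button (a joint): green spring push button, cap 28 mm across in a steel collar 44 mm across and 12 mm high. Travel in m: 0 = out, 0.006 = right in. Needs 1.5 N to start and 5 N right in; springs back when let go.
- start_button_top (a point): centre of the green cap's upper face; 22 mm above the box's top when out, 16 mm when right in
- stop_button (a joint): red mushroom stop button, head 40 mm across, on a yellow ring. Travel in m: 0 = out, 0.006 = in. Not to be pressed.
- stop_top (a point): centre of the red head's upper face, 30 mm above the box's top, 65 mm to the right of the start button
- copper_cup: loose copper cup, 64 mm across, 55 mm high, standing on the extractor's top behind the rocker. Origin: centre of its underside
- compound_bar: loose red-brown bar of polishing compound, 45 x 120 x 32 mm high, on the bench just in front of the control box. Origin: centre of its underside
- marker: loose red and black marker pen, 140 mm long, 15 mm thick, lying in front of the control box. Origin: centre of its underside
- hammer: loose hammer with wooden handle, 260 mm long, lying on the bench on the right, near the robot. Origin: on the bench beneath it
- copper_plate: loose copper plate, 170 mm across, 20 mm high, lying on top of the fixed green stock cabinet (260 x 220 x 170 mm high) that stands on the side of the bench away from the extractor. Origin: centre of its underside
- felt_wheel: loose white felt polishing wheel, 68 mm across, 30 mm high, lying between the control box and the polishing motor. Origin: centre of its underside
- paste_jar: loose amber jar with black lid, 66 mm across, 75 mm high, standing between the control box and the polishing motor. Origin: centre of its underside
Things that resemble listed ones, but are neither listed nor needed, are in the scene too. What is shaped like the control_box but purple is not meant.

How it is judged:
On the way, in this order (a step that is already met when the one before it is completed fails the run):
1. the extractor's orange rocker is pressed down to on (value of joint extractor_rocker above 0.28 rad and value of joint speed_rocker below 0.1 rad), for 0.1 s.
2. the white speed rocker is pressed down to low (value of joint each of speed_rocker, extractor_rocker above 0.28 rad), for 0.1 s.
3. the green start button is pressed right in (all of step 2 and value of joint start_button above 0.0045 m), for 0.05 s.
At the end, for the whole second after the job is handed in: both rockers stand over at on and low speed (above 0.28 of 0.35 rad), the start button has been pressed in at least 4.5 of its 6 mm and is out again, the stop button is out, and no loose thing is more than 15 mm from where it stood (all of step 2 and value of joint each of start_button, stop_button below 0.001 m and distance of each of copper_cup, compound_bar, marker, hammer, copper_plate, felt_wheel, paste_jar from where it was at the start of the episode below 0.015 m); the robot touches nothing.
It fails at once if start is pressed before both rockers are switched (value of joint start_button above 0.0025 m and value of joint any of extractor_rocker, speed_rocker below 0.28 rad).
It fails at once if the red stop button is pressed (value of joint stop_button above 0.002 m).
It fails at once if a loose thing (cup, compound bar, marker, hammer, plate, felt wheel or jar) is knocked, shifted or picked up: moved by more than 15 mm (distance of any of copper_cup, compound_bar, marker, hammer, copper_plate, felt_wheel, paste_jar from where it was at the start of the episode above 0.015 m).
It also fails if it takes over 51 s, if anything falls off the work surface, if the arm or the gripper's body presses on something with over 40 N, if the wrist force passes 120 N, or if a joint passes its speed limit or range.

## Working session

There is one attempt and no reset: what is moved stays moved. The work goes in short steps, Python scripts to look and compute and a tool call to move; the robot and the scene stay as the last step left them, time stands still between calls to the robot, and variables do not carry over. Pictures are saved under pics/ and viewed, at most 10 in all, crops included, and the job is handed in when it is done.

Besides the shell and the picture viewer there is one more tool, called after ">>>" as name(argument=value, ...) on one line, values as JSON. carry_out: Moves the arm, as the interface text tells. Its arguments: {"type":"object","properties":{"rows":{"type":"array"},"jaw":{"type":"number"},"force":{"type":"number"}},"required":["rows"]}

```bash
mkdir -p pics; ls; python3 - <<'E'
from plant import robot
import cv2,numpy as np
s=robot.read_state();print(s['t'],s['tool_pos'],s['orientation'],s['force'],s['opening'],robot.grip_depth)
a=robot.read_camera("top");b=robot.read_camera("side")
cv2.imwrite("pics/top.png",a[:,:,::-1]);cv2.imwrite("pics/side.png",b[:,:,::-1])
for c in("top","side"):
  m=robot.camera_model(c);print(c,m)
  for n in("extractor","extractor_rocker_end","control_box","speed_rocker_end","start_button_top","stop_top"):
    print(n,[(np.round(d['pixel']),round(d['conf'],2),d['pixels'].sum()) for d in robot.outline_of(c,n)])
print(robot.camera_model("wrist"))
E
```

```text
pics
0.0 [ 0.17137035 -0.57443502  0.21764649] [-3.10694857e+00 -4.53384123e-01  1.39340539e-04] [ 0.37949378 -0.23261436  0.59505648] 0.09251608888868612 0.0188
top {'fx': 406.37447071972764, 'fy': 406.37447071972764, 'cx': 317.3519162582399, 'cy': 204.5411934441263, 'R': array([[-0.01556126, -0.99984225, -0.00856288],
       [-0.99696891,  0.0161683 , -0.07610246],
       [ 0.07622891,  0.00735267, -0.99706323]]), 't': array([0.00539094, 0.50455614, 1.52028264])}
extractor [(array([214., 178.]), 0.82, np.int64(6450)), (array([399., 266.]), 0.6, np.int64(632))]
extractor_rocker_end [(array([208., 207.]), 0.72, np.int64(127)), (array([318., 185.]), 0.28, np.int64(1589))]
control_box [(array([221., 268.]), 0.72, np.int64(1713)), (array([316., 186.]), 0.62, np.int64(1589))]
speed_rocker_end []
start_button_top [(array([214., 269.]), 0.58, np.int64(29))]
stop_top [(array([318., 188.]), 0.71, np.int64(45)), (array([233., 276.]), 0.65, np.int64(87)), (array([339., 186.]), 0.39, np.int64(94))]
side {'fx': 455.9609001144321, 'fy': 455.9609001144321, 'cx': 321.49855567880974, 'cy': 202.69957
[... 540 characters left out ...]
)), (array([147., 214.]), 0.39, np.int64(880)), (array([296., 213.]), 0.19, np.int64(44))]
start_button_top [(array([254., 360.]), 0.55, np.int64(148)), (array([298., 213.]), 0.48, np.int64(70))]
stop_top [(array([313., 207.]), 0.41, np.int64(86))]
{'fx': 313.0111525721464, 'fy': 313.0111525721464, 'cx': 318.2835772074659, 'cy': 196.6574553012466, 'mount': array([[ 9.34662286e-04, -9.67597938e-01, -2.52494270e-01,
         7.01551867e-02],
       [ 9.99999562e-01,  9.13959373e-04,  1.99278471e-04,
         1.18988310e-03],
       [ 3.79480673e-05, -2.52494346e-01,  9.67598369e-01,
        -1.64577096e-01],
       [ 0.00000000e+00,  0.00000000e+00,  0.00000000e+00,
         1.00000000e+00]])}
```

View pics/top.png

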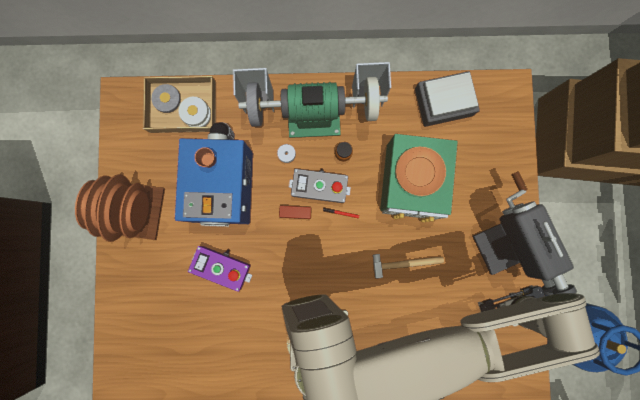

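View pics/side.png

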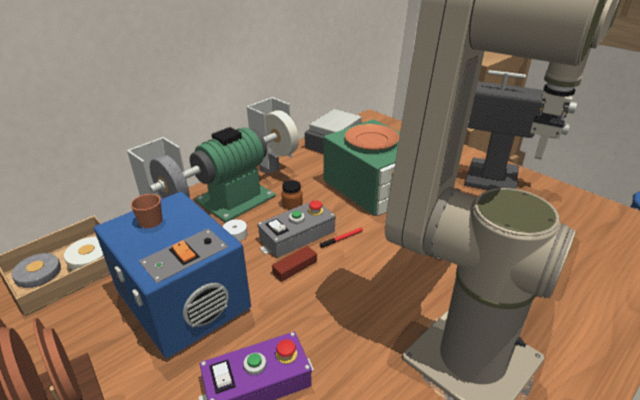

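Top view: the grey control box is at (320,186), with the white rocker at (302,184), green at (320,186) and red at (337,187). The purple look-alike is at (220,268) and isn't meant. The blue extractor is at (214,180), its orange rocker at (208,206) and the cup at (205,157). The bar at (295,212) and marker at (341,212) lie in front of the box. I'll crop to confirm this and measure.

```bash
cat > h.py <<'E'
import numpy as np,cv2
from plant import robot
from scipy.spatial.transform import Rotation as Ro
def cam(n,st=None):
    m=robot.camera_model(n)
    K=np.array([[m['fx'],0,m['cx']],[0,m['fy'],m['cy']],[0,0,1.]])
    if n=='wrist':
        M=np.eye(4);M[:3,:3]=Ro.from_rotvec(st['orientation']).as_matrix();M[:3,3]=st['tool_pos']
        W=np.linalg.inv(M@m['mount']);return K,W[:3,:3],W[:3,3]
    return K,np.array(m['R']),np.array(m['t'])
def at_z(c,p,z):
    K,R,t=c;d=R.T@np.linalg.solve(K,[p[0],p[1],1.]);o=-R.T@t
    return o+d*(z-o[2])/d[2]
def proj(c,X):
    K,R,t=c;x=K@(R@np.asarray(X)+t);return x[:2]/x[2]
def blob(img,roi,lo,hi):
    x0,y0,x1,y1=roi;h=cv2.cvtColor(np.ascontiguousarray(img[y0:y1,x0:x1]),cv2.COLOR_RGB2HSV)
    m=cv2.inRange(h,lo,hi);n,l,s,c=cv2.connectedComponentsWithStats(m)
    k=1+np.argmax(s[1:,4]);return c[k]+[x0,y0],s[k,4],np.argwhere(l==k)[:,::-1]+[x0,y0]
E
python3 - <<'E'
from h import *
a=cv2.imread("pics/top.png")[:,:,::-1];b=cv2.imread("pics/side.png")[:,:,::-1]
T=cam("top");S=cam("side")
bx=(285,160,358,210);sx=(255,195,340,260)
ex=(190,190,235,222);se=(165,235,205,268)
G=((50,90,60),(90,255,255));Rr=((0,170,90),(6,255,255));O=((8,150,120),(22,255,255));W=((0,0,205),(180,35,255))
def tri(p,q):
    X=cv2.triangulatePoints(T[0]@np.c_[T[1],T[2]],S[0]@np.c_[S[1],S[2]],np.array(p)[:,None].astype(float),np.array(q)[:,None].astype(float));return (X[:3]/X[3]).ravel()
for n,r,s,c,z in(("green",bx,sx,G,.082),("red",bx,sx,Rr,.09),("white",bx,sx,W,.07),("orange",ex,se,O,.22)):
    p,k,_=blob(a,r,*c);q,k2,_=blob(b,s,*c)
    print(n,p.round(1),k,q.round(1),k2,"top",at_z(T,p,z).round(4),"side",at_z(S,q,z).round(4),"tri",tri(p,q).round(4))
p,k,pts=blob(a,(165,125,265,235),(100,120,60),(125,255,255))
w=np.array([at_z(T,u,.21)[:2] for u in pts],np.float32);print(cv2.minAreaRect(w),k)
cv2.imwrite("pics/crop.png",np.hstack([cv2.resize(a[130:230,165:265],(400,400),interpolation=2),cv2.resize(a[140:240,270:370],(400,400),interpolation=2)])[:,:,::-1])
E
```

```text
green [319.1 184.4] 33 [261.2 198.6] 88 top [ 0.5733 -0.0105  0.082 ] side [0.6963 0.0185 0.082 ] tri [0.6025 0.0323 0.1349]
red [336.6 186.4] 73 [315.4 204.6] 85 top [ 0.5638 -0.0741  0.09  ] side [ 0.5548 -0.0649  0.09  ] tri [ 0.565  -0.0745  0.0801]
white [301.8 181.4] 54 [276.  224.5] 76 top [0.587  0.0531 0.07  ] side [0.5831 0.0572 0.07  ] tri [0.5878 0.0534 0.0653]
orange [206.5 204.7] 121 [183.5 251. ] 258 top [0.4947 0.3619 0.22  ] side [0.4907 0.3654 0.22  ] tri [0.4952 0.3633 0.2159]
((0.5781228542327881, 0.3551068603992462), (0.2165965437889099, 0.2774088382720947), 87.26302337646484) 3650
```

View pics/crop.png

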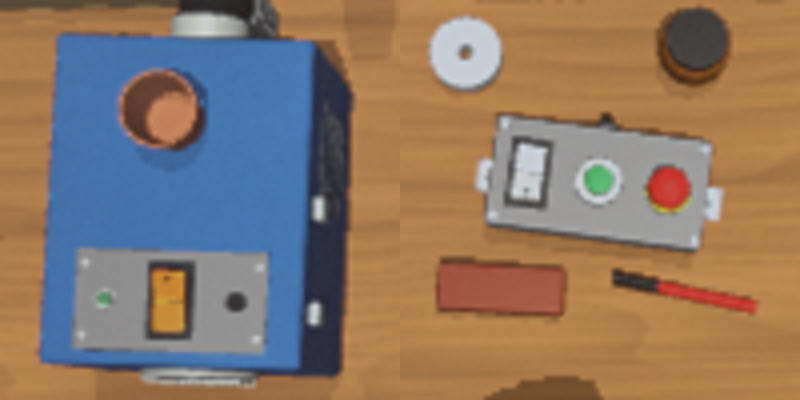

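The crop confirms it. The blue extractor has the orange rocker in front and the cup behind. The grey box has white, green and red controls, and the bar and marker lie in front of it. Next I'll compute the rows to a waypoint above the extractor rocker.

```bash
cat >> h.py <<'E'
def go(p,h):
    "row taking the tool from where it stands to p, pointing down, x heading h (rad)"
    s=robot.read_state();A=Ro.from_rotvec(s['orientation'])
    c,n=np.cos(h),np.sin(h);B=Ro.from_matrix([[c,n,0],[n,-c,0],[0,0,-1]])
    return np.r_[A.inv().apply(np.array(p)-s['tool_pos']),np.degrees((A.inv()*B).as_rotvec())].round(4).tolist()
E
python3 - <<'E'
from h import *
for p in((.171,-.575,.38),(.5,-.1,.38),(.49,.36,.38)): print(go(p,-.047))
E
```

```text
[-0.0005, -0.0001, -0.1613, 0.0042, -0.0001, 19.2991]
[0.4506, -0.3613, -0.1613, 0.0042, -0.0001, 19.2991]
[0.5725, -0.805, -0.1614, 0.0042, -0.0001, 19.2991]
```

>>> carry_out(rows=[[0, 0, -0.06, 0, 0, 0], [0, 0, -0.12, 0, 0, 0], [0.03, -0.025, -0.16, 0, 0, 0], [0.08, -0.06, -0.16, 0, 0, 5], [0.13, -0.1, -0.16, 0, 0, 10], [0.18, -0.14, -0.16, 0, 0, 15], [0.23, -0.18, -0.16, 0, 0, 19], [0.28, -0.22, -0.16, 0, 0, 19], [0.33, -0.26, -0.16, 0, 0, 19], [0.38, -0.3, -0.16, 0, 0, 19], [0.42, -0.34, -0.16, 0, 0, 19], [0.45, -0.36, -0.16, 0, 0, 19]], jaw=255, force=20)

```text
t: 2.2
tool_pos: [0.5007, -0.0987, 0.379]
orientation: [-3.141, 0.062, -0.001]
force: [-0.7, -0.1, 0.7]
opening: 0.0005
gripper_force: 0.0
```

```bash
python3 - <<'E'
from h import *
print(robot.read_state()['q'])
for p in((.49,.36,.38),(.49,.36,.32)): print(go(p,-.047))
E
```

```text
[-2.95298324e-01 -1.21252016e-01  1.45161196e+00  3.91864984e-04
  1.81053216e+00  1.31516626e+00]
[-0.0289, -0.4579, -0.001, -0.0111, -0.0443, 0.4254]
[-0.0289, -0.4579, 0.059, -0.0111, -0.0443, 0.4254]
```

>>> carry_out(rows=[[0, -0.05, 0, 0, 0, 0], [-0.01, -0.11, 0, 0, 0, 0], [-0.01, -0.17, 0, 0, 0, 0], [-0.02, -0.23, 0, 0, 0, 0], [-0.02, -0.29, 0, 0, 0, 0], [-0.03, -0.35, 0, 0, 0, 0.4], [-0.03, -0.41, 0, 0, 0, 0.4], [-0.029, -0.45, 0.03, 0, 0, 0.4], [-0.029, -0.458, 0.059, 0, 0, 0.4], [-0.029, -0.458, 0.059, 0, 0, 0.4], [-0.029, -0.458, 0.059, 0, 0, 0.4]])

```text
t: 3.58
tool_pos: [0.4904, 0.357, 0.3211]
orientation: [-3.14, 0.077, -0.002]
force: [0.5, -0.7, 0.7]
opening: 0.0008
gripper_force: 0.0
```

```bash
python3 - <<'E'
from h import *
s=robot.read_state();a=robot.read_camera("wrist");C=cam("wrist",s)
print(s['tool_pos'],s['q'])
p=proj(C,[.4947,.3619,.22]);print(p)
x,y=p.astype(int);r=(max(x-90,0),max(y-90,0),min(x+90,640),min(y+90,400))
b,k,pts=blob(a,r,(8,150,120),(22,255,255))
print(b,k,at_z(C,b,.22))
w=np.array([at_z(C,u,.22)[:2] for u in pts],np.float32);print(cv2.minAreaRect(w))
cv2.imwrite("pics/w1.png",a[:,:,::-1])
E
```

```text
[0.49037344 0.35699615 0.32109925] [ 5.44912074e-01  1.28479738e-01  1.30560029e+00 -2.35736070e-04
  1.70624811e+00  2.16492865e+00]
[311.31453706 193.58753721]
[311.46464646 176.57828283] 792 [0.50979669 0.36095558 0.22      ]
((0.5092848539352417, 0.36093172430992126), (0.02501179650425911, 0.024572763592004776), 87.23959350585938)
```

View pics/w1.png

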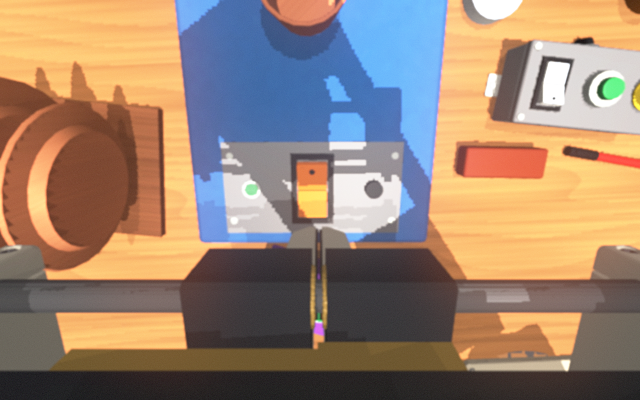

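The wrist view shows the orange rocker at columns 297–327, rows 160–218. Its far half is at about (311,176), which puts the press point near (0.515, 0.360). The cup at (305,10) is well clear.

```bash
python3 - <<'E'
from h import *
for z in(.232,.217): print(go((.515,.3602,z),-.047))
E
```

```text
[0.0239, -0.0043, 0.0898, -0.0778, -0.131, -0.1529]
[0.0238, -0.0043, 0.1048, -0.0778, -0.131, -0.1529]
```

>>> carry_out(rows=[[0.024, -0.004, 0.03, 0, 0, 0], [0.024, -0.004, 0.065, 0, 0, 0], [0.024, -0.004, 0.09, 0, 0, 0], [0.024, -0.004, 0.095, 0, 0, 0], [0.024, -0.004, 0.098, 0, 0, 0], [0.024, -0.004, 0.1, 0, 0, 0], [0.024, -0.004, 0.102, 0, 0, 0], [0.024, -0.004, 0.103, 0, 0, 0], [0.024, -0.004, 0.104, 0, 0, 0], [0.024, -0.004, 0.104, 0, 0, 0]])

```text
t: 4.88
tool_pos: [0.5149, 0.3607, 0.2172]
orientation: [-3.139, 0.076, -0.004]
force: [2.1, -1.2, 9.1]
opening: 0.0005
gripper_force: 4.6
```

>>> carry_out(rows=[[0, 0, 0.001, 0, 0, 0], [0, 0, 0.002, 0, 0, 0], [0, 0, 0.002, 0, 0, 0]])

```text
t: 5.25
tool_pos: [0.515, 0.3607, 0.2171]
orientation: [-3.139, 0.076, -0.005]
force: [-1.7, -4.8, 18.5]
opening: 0.0004
gripper_force: 9.3
```

The stop is reached: the force rises while the height stays the same. Now I'll lift and compute the move to the white rocker.

```bash
python3 - <<'E'
from h import *
for p in((.515,.36,.30),(.545,.057,.26),(.545,.057,.18)): print(go(p,-.17))
E
```

```text
[0.0003, 0.0006, -0.0829, -0.1256, -0.1825, 6.9496]
[0.0449, 0.3018, -0.0433, -0.1256, -0.1825, 6.9496]
[0.0446, 0.302, 0.0367, -0.1256, -0.1825, 6.9496]
```

>>> carry_out(rows=[[0, 0, -0.03, 0, 0, 0], [0, 0, -0.08, 0, 0, 0], [0, 0.05, -0.09, 0, 0, 0], [0.01, 0.11, -0.09, 0, 0, 2], [0.02, 0.17, -0.09, 0, 0, 4], [0.03, 0.23, -0.09, 0, 0, 7], [0.045, 0.28, -0.07, 0, 0, 7], [0.045, 0.3, -0.04, 0, 0, 7], [0.045, 0.302, 0, 0, 0, 7], [0.045, 0.302, 0.036, 0, 0, 7], [0.045, 0.302, 0.036, 0, 0, 7], [0.045, 0.302, 0.036, 0, 0, 7]])

```text
t: 6.75
tool_pos: [0.5447, 0.0568, 0.1788]
orientation: [-3.13, 0.267, -0.001]
force: [0.7, -1.0, -0.3]
opening: 0.0005
gripper_force: 0.0
```

```bash
python3 - <<'E'
from h import *
s=robot.read_state();a=robot.read_camera("wrist");C=cam("wrist",s);b=robot.read_camera("side")
print(s['tool_pos'],s['orientation'],s['force'])
for n,X,lo,hi in(("white",(.587,.0531,.07),(0,0,180),(180,40,255)),("green",(.5733,-.0105,.082),(50,90,60),(90,255,255)),("red",(.5638,-.0741,.09),(0,170,90),(6,255,255))):
    p=proj(C,X);x,y=p.astype(int);r=(max(x-55,0),max(y-55,0),min(x+55,640),min(y+55,400))
    q,k,pts=blob(a,r,lo,hi);print(n,p.round(1),q.round(1),k,at_z(C,q,X[2]).round(4),pts.min(0),pts.max(0))
    if n=="white":
        w=np.array([at_z(C,u,.07)[:2] for u in pts],np.float32);print(cv2.minAreaRect(w))
x=cv2.resize(b[200:300,140:300],(640,400),interpolation=2)
cv2.imwrite("pics/w2.png",a[:,:,::-1]);cv2.imwrite("pics/s2.png",x[:,:,::-1])
E
```

```text
[0.54474697 0.05682864 0.17880063] [-3.12974977e+00  2.67436457e-01 -9.70770381e-04] [ 0.66089514 -1.03389881 -0.28571259]
white [313.3 148.8] [314. 150.] 1686 [0.5859 0.0526 0.07  ] [299 122] [329 179]
((0.5849164724349976, 0.052690763026475906), (0.02578253671526909, 0.049554627388715744), 81.0101318359375)
green [391.1 153.7] [390.8 150. ] 703 [ 0.5763 -0.0106  0.082 ] [376 136] [406 165]
red [473.1 153.1] [476.4 147.6] 730 [ 0.5678 -0.0769  0.09  ] [450 126] [492 170]
```

View pics/w2.png

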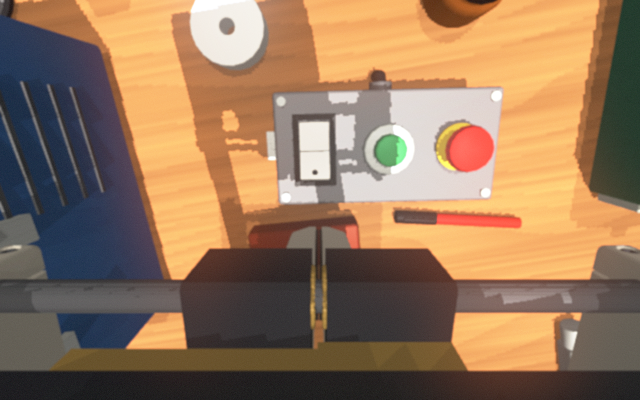

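View pics/s2.png

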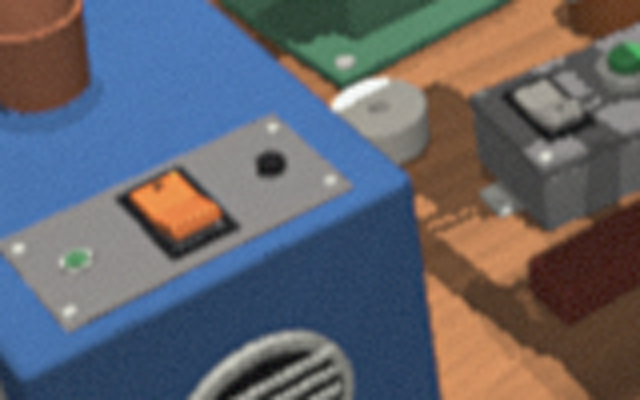

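The side view shows the orange rocker's near end raised, so the extractor is on. In the wrist view the white rocker is at (314,150) with its dotted near half at (315,168), green is at (391,150) and red at (470,148). The positions agree with the box geometry.

```bash
python3 - <<'E'
from h import *
for z in(.085,.067): print(go((.567,.0557,z),-.157))
E
```

```text
[0.021, -0.0026, 0.0949, -0.0406, -0.1726, -0.7778]
[0.0209, -0.0026, 0.1129, -0.0406, -0.1726, -0.7778]
```

>>> carry_out(rows=[[0.021, -0.003, 0.03, 0, 0, -0.8], [0.021, -0.003, 0.065, 0, 0, -0.8], [0.021, -0.003, 0.09, 0, 0, -0.8], [0.021, -0.003, 0.1, 0, 0, -0.8], [0.021, -0.003, 0.104, 0, 0, -0.8], [0.021, -0.003, 0.107, 0, 0, -0.8], [0.021, -0.003, 0.109, 0, 0, -0.8], [0.021, -0.003, 0.111, 0, 0, -0.8], [0.021, -0.003, 0.112, 0, 0, -0.8], [0.021, -0.003, 0.113, 0, 0, -0.8], [0.021, -0.003, 0.113, 0, 0, -0.8]])

```text
t: 8.22
tool_pos: [0.5664, 0.0559, 0.0671]
orientation: [-3.132, 0.246, -0.002]
force: [-9.5, 0.8, 18.5]
opening: 0.0006
gripper_force: 9.5
```

>>> carry_out(rows=[[0, 0, 0.001, 0, 0, 0], [0, 0, 0.002, 0, 0, 0], [0, 0, 0.002, 0, 0, 0]])

```text
t: 8.6
tool_pos: [0.5665, 0.056, 0.0669]
orientation: [-3.132, 0.246, -0.003]
force: [-18.7, 0.4, 33.0]
opening: 0.0003
gripper_force: 16.9
```

```bash
python3 - <<'E'
from h import *
for p in((.5665,.056,.15),(.546,-.006,.16)): print(go(p,-.157))
E
```

```text
[0.0001, -0.0001, -0.0831, -0.0187, -0.1007, 0.0146]
[-0.0104, 0.0644, -0.0931, -0.0187, -0.1007, 0.0146]
```

>>> carry_out(rows=[[0, 0, -0.02, 0, 0, 0], [0, 0, -0.06, 0, 0, 0], [0, 0.01, -0.09, 0, 0, 0], [-0.01, 0.045, -0.093, 0, 0, 0], [-0.01, 0.064, -0.093, 0, 0, 0], [-0.01, 0.064, -0.093, 0, 0, 0], [-0.01, 0.064, -0.093, 0, 0, 0]])

```text
t: 9.48
tool_pos: [0.5457, -0.0054, 0.155]
orientation: [-3.131, 0.247, 0.001]
force: [-0.2, -0.3, -0.5]
opening: 0.0006
gripper_force: 0.0
```

```bash
python3 - <<'E'
from h import *
s=robot.read_state();a=robot.read_camera("wrist");C=cam("wrist",s);b=robot.read_camera("side")
print(s['t'],s['tool_pos'])
p=proj(C,(.576,-.011,.082));x,y=p.astype(int);q,k,_=blob(a,(x-45,y-45,x+45,y+45),(50,90,60),(90,255,255));X=at_z(C,q,.082)
print(p,q,k,X)
for z in(.09,.076): print(go((*X[:2],z),-.157))
v=np.hstack([cv2.resize(a[80:240,200:440],(450,300),interpolation=2),cv2.resize(b[200:260,250:340],(450,300),interpolation=2)])
cv2.imwrite("pics/w3.png",cv2.resize(v,(800,267))[:,:,::-1])
E
```

```text
9.475 [ 0.54567696 -0.00539055  0.15496701]
[318.14400399 168.56127767] [318.89964994 167.94749125] 857 [ 0.57637887 -0.01164571  0.082     ]
[0.0314, 0.0017, 0.065, -0.0155, 0.0511, 0.0324]
[0.0314, 0.0017, 0.079, -0.0155, 0.0511, 0.0324]
```

View pics/w3.png

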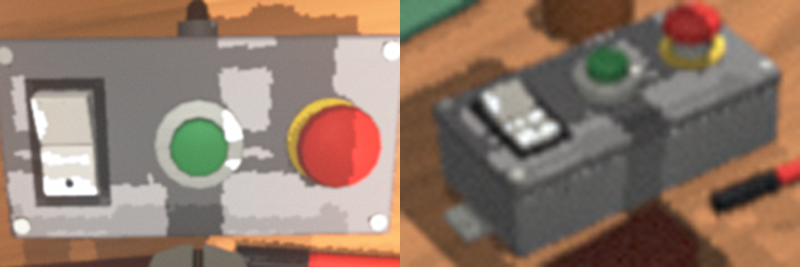

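The white rocker's near (dotted) end is down and its far end up, so it's on low. The green button is centred at crop (198,147), and the red one is clear to its right. Now I'll press green.

>>> carry_out(rows=[[0.031, 0.002, 0.03, 0, 0, 0], [0.031, 0.002, 0.06, 0, 0, 0], [0.031, 0.002, 0.068, 0, 0, 0], [0.031, 0.002, 0.072, 0, 0, 0], [0.031, 0.002, 0.075, 0, 0, 0], [0.031, 0.002, 0.077, 0, 0, 0], [0.031, 0.002, 0.079, 0, 0, 0], [0.031, 0.002, 0.08, 0, 0, 0], [0.031, 0.002, 0.081, 0, 0, 0], [0.031, 0.002, 0.081, 0, 0, 0]])

```text
t: 10.82
tool_pos: [0.5768, -0.0125, 0.0762]
orientation: [-3.132, 0.246, -0.003]
force: [-2.2, 3.1, 11.2]
opening: 0.0005
gripper_force: 5.6
```

>>> carry_out(rows=[[0, 0, 0.001, 0, 0, 0], [0, 0, 0.001, 0, 0, 0], [0, 0, -0.02, 0, 0, 0], [0, 0, -0.06, 0, 0, 0], [0, 0, -0.12, 0, 0, 0], [0, 0, -0.15, 0, 0, 0], [0, 0, -0.15, 0, 0, 0], [0, 0, -0.15, 0, 0, 0]])

```text
t: 11.82
tool_pos: [0.5753, -0.0128, 0.2229]
orientation: [3.132, -0.247, -0.003]
force: [-0.1, -0.3, -0.4]
opening: 0.0005
gripper_force: 0.0
```

```bash
python3 - <<'E'
from h import *
b=robot.read_camera("side");s=robot.read_state();print(s['t'],s['tool_pos'],s['force'])
cv2.imwrite("pics/f.png",cv2.resize(b[180:300,130:350],(800,436),interpolation=2)[:,:,::-1])
E
```

```text
11.875 [ 0.57492658 -0.01272051  0.2222955 ] [ 0.67973259 -0.95401721 -0.3648505 ]
```

View pics/f.png

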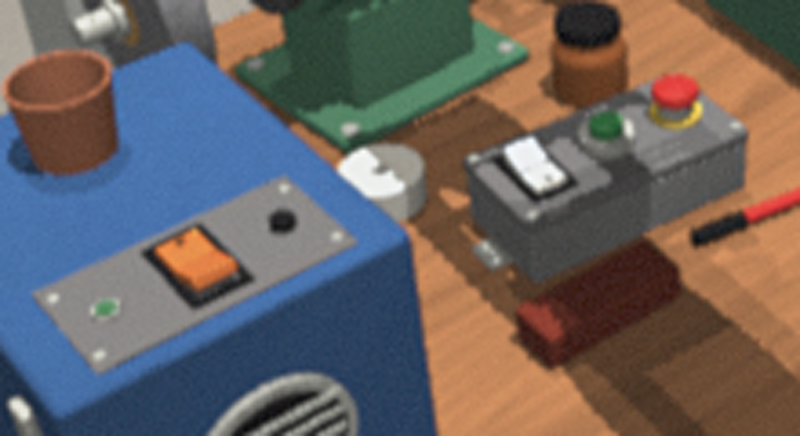

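Crop: the orange rocker (195,260) is on, the white rocker (535,165) is on low, and the green button (605,128) is out again. The red button (675,92) is untouched and the loose things are where they were. I'm handing in the job.

```bash
python3 -c "
from plant import robot
print(robot.close_job())"
```

```text
the job is handed in; nothing more can be done
None
```

I switched the extractor on, set the polisher to low and then pressed start, which sprang back out; the stop button and loose things look untouched, and the job is handed in (no verdict came back).

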